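# Lock a regulator's setting with its knurled ring

### The job

The pressure regulator on its blue base is set; now lock it. Lower the red flat key over the two flats on top of the barrel, with its handle between the two stop posts, fully down, and let go, so that the barrel cannot turn; then turn the knurled lock ring clockwise (seen from above) until it and the washer under it are hard home on the housing and nip it up to about 0.7 newton metre, clearly tight but not forced. The barrel must keep its setting throughout; leave the key seated on it and the other things on the counter alone.

Things in the scene. Friction and masses are not known exactly. Their poses are not given: they have to be found in the camera images.
- regulator: Fixed regulator on a blue base plate 200 x 80 x 14 mm. Origin: on the vertical barrel axis, at the counter top. Its +x runs along the plate (x = -55 to +145 mm) to the two stop posts. Brass boss of radius 26 mm up to z = 34.5 mm; a brass stub 17 mm thick at z = 24.5 mm reaches to x = -52 mm.
- stop_posts: Two fixed steel pins, 12 mm diameter, tapered tops ending 90 mm over the counter; centres at regulator x = 108, y = +-15 mm: 18 mm free between them. The key's handle leans on one when the ring is turned: 0.7 N m on the ring gives about 6 N there (at most 11 N is harmless). Origin between their feet, 14 mm over the counter.
- gate (a point): Point midway between the two stop posts, 72 mm over the counter (underside of the seated key), on the top of a fixed aluminium rest 10 mm wide and 26 mm long (regulator x = 97 to 123 mm) that carries the handle.
- barrel (a joint): Turn of the steel barrel, rad, positive anticlockwise from above; starts at 0 = its setting, its two flats parallel to the regulator's x axis. It turns easily (0.05 N m) and the lock ring drags it along unless it is held. The seated key's play lets it turn some 0.1 rad before it holds, which is harmless; it must stay within 0.2 rad of 0.
- barrel_seat (a point): On the barrel's axis at its shoulder (radius 16.5 mm), 72 mm over the counter, where the key's underside rests. Above the shoulder stands a tang 20 mm across its flats (y) and 28 mm long (x), with a stepped lead-in, top at z = 89 mm.
- lock_ring (a joint): Turn of the knurled ring relative to the copper washer under it, rad; grows clockwise from above. Starts at 0.6 to 1.5, friction 0.1 N m. At 2.2 it meets the washer; ring and washer then bed in together by an unknown 0.02 to 0.35 rad at 0.2 N m, which this value does not show; then they are hard home and the torque rises steeply (some 15 N m per rad). Stays where it is left.
- ring_center (a point): Centre of the knurled aluminium lock ring: diameter 56 mm, 20 mm high (35.5 to 55.5 mm over the counter), on the barrel's axis. It can be gripped across its diameter from above, fingers on the two sides of the key, square to the handle give or take 0.7 rad.
- flat_key: Red flat key, 10 mm thick, 0.12 kg. Origin: centre of the open jaw, underside; +x along the handle. Jaw 22 mm wide (y), from x = -16 to its bottom at +17.5 mm; two prongs 6 mm wide. Handle 14 mm wide to x = 127 mm; on it a black grip block 34 x 16 mm, 28 mm high from the underside, centred at x = 72 mm. Seated: origin at barrel_seat, +x along the regulator's +x.
- key_tail (a point): Point on the key's handle at x = 108 mm, underside; lies at gate when the key is seated.
- tee_bronze: Bystander: bronze pipe tee, 62 x 84 x 39 mm, origin at its underside.
- elbow_bronze: Bystander: bronze pipe elbow, 34 x 59 x 59 mm, origin at its underside.
- nipple_2: Bystander: bronze threaded nipple, 42 x 47 x 65 mm, origin at its underside.
- small_carton_0: Bystander: small brown carton, 81 x 63 x 51 mm, origin at its underside.
- calculator: Bystander: dark calculator with white keys, 138 x 78 x 20 mm, origin at its underside.
- tape_roll: Bystander: roll of blue tape, 98 x 98 x 36 mm, origin at its underside.

How it is judged:
On the way, in this order (a step that is already met when the one before it is completed fails the run):
1. the key is fully down on the barrel's flats, its handle between the posts, and let go (z of flat_key in the frame of barrel_seat between -0.003 and 0.003 m and horizontal distance between flat_key and barrel_seat below 0.008 m and horizontal distance between key_tail and gate below 0.012 m and angle between flat_key's own z axis and vertical below 0.1 rad and contact force between the fingers and flat_key below 0.3 N), for 0.2 s.
2. the ring is hard home on the housing and tight: the key's handle leans on its stop post with more than 3.5 N (about 0.4 N m) while the fingers are off the key (value of joint lock_ring above 2.12 rad and contact force between flat_key and stop_posts above 3.5 N and contact force between the fingers and flat_key below 0.3 N), for 0.2 s.
At the end, for the whole second after the job is handed in: The key lies at rest fully down on the barrel's shoulder (within 3 mm; jaw within 8 mm of the axis, handle within 12 mm of the middle between the posts, tilt under 0.1 rad), the ring is still down on its washer (joint above 2.12) and the barrel within 0.2 rad of its setting (z of flat_key in the frame of barrel_seat between -0.003 and 0.003 m and horizontal distance between flat_key and barrel_seat below 0.008 m and horizontal distance between key_tail and gate below 0.012 m and angle between flat_key's own z axis and vertical below 0.1 rad and value of joint barrel between -0.2 and 0.2 rad and value of joint lock_ring above 2.12 rad and linear speed of flat_key below 0.01 m/s); the robot touches nothing.
It fails at once if the barrel is turned more than 0.25 rad from its setting (value of joint barrel above 0.25 rad or value of joint barrel below -0.25 rad).
It fails at once if the ring is overtightened or the key forced against a stop post: more than 11 N there (about 1.2 N m) (contact force between flat_key and stop_posts above 11 N).
It fails at once if a bystander is moved by more than 30 mm (distance of any of tee_bronze, elbow_bronze, nipple_2, small_carton_0, calculator, tape_roll from where it was at the start of the episode above 0.03 m).
It also fails if it takes over 72 s, if anything falls off the work surface, if the arm or the gripper's body presses on something with over 40 N, if the wrist force passes 120 N, or if a joint passes its speed limit or range.

### The arm

A 6-joint arm with a two-finger parallel gripper is mounted at the origin on a cart in front of the work surface, level with it; the furniture and walls round the work are solid. World frame = base frame: x ahead of the robot, y to its left, z up, the work surface at z = 0. Lengths are in m, angles in rad, forces in N, time in s.
With the tool pointing down it reaches from about 0.35 to 0.775 m from the base axis. Payload 7.3 kg.
Tool frame: the origin (TCP) lies at the very end of the fingers, on their centre line; the grasp point (between the pads) lies 19 mm behind it (pinch_z is the distance from the TCP to the grasp point, in m); z points along the fingers, y is the line along which they close (so a half turn about z gives the same grasp; the last joint's range is limited). The gripper opens to 92 mm and grips with 3 to 60 N. Pads are 19 mm wide; open, the fingers measure 130 mm over their backs; the gripper's body (75 mm by 190 mm) begins 47 mm behind the grasp point.
Start: joints at [-1.472, 0.342, 1.524, -0, 1.275, -0.146], TCP at [0.127, -0.509, 0.227] pointing down, gripper open.
Joint ranges: [-2.53, 2.53], [-0.77, 2.02], [0.04, 2.7], [-1, 4.14], [0.28, 2.66], [-3.11, 3.11]. Speed limits (rad/s): [2.57, 2.57, 3.14, 3.14, 3.14, 3.14].

### API

Orientations are given as [roll, pitch, yaw] about the fixed x, y, z axes, in that order (R = Rz(yaw) Ry(pitch) Rx(roll)).
In Python, from cell import * gives the robot as it stands.
- The arm moves only by the tool arm_command, never from a script. Its arguments are lists of equal length, an entry for each row: "fingers": the gripper command: -1 is fully open, 1 is shut, values between are in proportion; "travel": the shift along the tool's x, y, z in m, a list of three; "dr": the turn, a rotation vector about the tool's x, y, z in degrees, a list of three. In form: {"fingers": [fingers, ...], "travel": [[x, y, z], ...], "dr": [[wx, wy, wz], ...]}. A call has 1 to 8 rows; each row is the pose to reach, as a shift and turn from the pose commanded when the call began, along the tool's axes at that moment; what a row does not reach only later rows make up. A row lasts 1/12 s, in which the tool goes at most 41.7 mm and 7.16 degrees, less where a joint would pass 70% of its speed; a pose out of reach is approached as far as the arm can. A call with a gripper value outside its range is refused whole. The fingers move at their own pace and stop on an object; "squeeze" is the grip in N (left out, the last holds). Time passes only in rows, so rows that repeat a pose let the fingers close. It gives the time, the measured TCP pose, the force, the opening and the grip force at its end, in the units of the state.
- observe(): the state, without advancing time (a new reading comes with each control period).
- read_camera(name): name is "scene" or "top"; returns a dict with "color" (420x560x3 uint8, blue, green, red), "z_map" (420x560 float32, m along the optical axis (not along the pixel's ray), 0 where there is no reading), "fx", "fy", "cx", "cy" (pixels), "R" (3x3) and "t" (3): a world point X has camera coordinates R X + t. Camera axes: x right, y down, z forward; pixel columns grow to the right and rows downward; lengths in m; the calibration is good to about 2 mm. A picture is of the moment at which its call begins.
- hand_in(): hands the job in; it is judged then, once.
The state is a dict: "time": time; "qpos": joint angles; "qvel": joint speeds; "joint_efforts": joint torques, N m; "tool_pos": TCP position; "tool_rot": TCP orientation; "contact_force": force on the tool from outside, world axes, zero at the start; "torque": the same for the moment, N m; "opening": finger opening in m; "grip_force": force on a finger pad.
Only numpy, scipy, OpenCV 4.12 (cv2) and the standard library are available. Lean on these libraries where they do the work, as an engineer would, in place of code of your own. Each camera call takes 0.05 s, during which the arm holds its last target. There are 200 camera calls.

## Working session

There is one attempt and no reset: what is moved stays moved. The work goes in short steps, Python scripts to look and compute and a tool call to move; the robot and the scene stay as the last step left them, time stands still between calls to the robot, and variables do not carry over. Pictures are saved under pics/ and viewed, at most 10 in all, crops included, and the job is handed in when it is done.

Besides the shell and the picture viewer there is one more tool, called after "Request:" by a JSON object that holds its "name" and its "arguments". arm_command: Moves the arm, as the interface text tells. Its arguments: {"type":"object","properties":{"fingers":{"type":"array","items":{"type":"number"}},"travel":{"type":"array","items":{"type":"array","items":{"type":"number"}}},"dr":{"type":"array","items":{"type":"array","items":{"type":"number"}}},"squeeze":{"type":"number"}},"required":["fingers","travel","dr"]}

```bash
ls; mkdir -p pics; python3 - <<'E'
from cell import *
import cv2,numpy as np
for n in("scene","top"):
    c=read_camera(n); cv2.imwrite(f"pics/{n}0.png",c["color"]); np.savez(f"{n}0.npz",**c)
    print(n,c["fx"],c["cx"],c["cy"],c["R"].round(3).tolist(),c["t"].round(3))
print(observe())
E
```

```text
pics
scene 451.30625954585537 283.804994222333 218.04866825285617 [[-0.52, -0.854, 0.01], [-0.357, 0.207, -0.911], [0.776, -0.478, -0.412]] [0.351 0.258 0.928]
top 427.35644159550674 284.45642558280593 202.32578675983365 [[0.021, -1.0, -0.007], [-0.991, -0.02, -0.132], [0.132, 0.01, -0.991]] [0.045 0.572 1.185]
{'time': 0.1, 'qpos': array([-1.47197731e+00,  3.42624473e-01,  1.52487881e+00, -2.28647272e-05,
        1.27537977e+00, -1.46031480e-01]), 'qvel': array([ 1.46444612e-05, -1.76681974e-03, -4.42140410e-03, -6.94172111e-05,
        7.64682109e-04, -1.05834287e-03]), 'joint_efforts': array([ 1.02080186e-03, -4.32004988e+01, -2.44693226e+01,  7.18912901e-02,
        5.26107650e-02, -4.73700993e-05]), 'tool_pos': array([ 0.12723094, -0.50900128,  0.22614418]), 'tool_rot': array([-3.14031281e+00, -1.66136731e-04,  2.44857063e-01]), 'contact_force': array([0.48643808, 0.00896909, 1.11573271]), 'torque': array([ 0.00705798,  0.03556551, -0.00073673]), 'grip_force': 0.0, 'opening': 0.09162320787317495}
```

```bash
sleep 1
```

```text
(no output)
```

View pics/scene0.png

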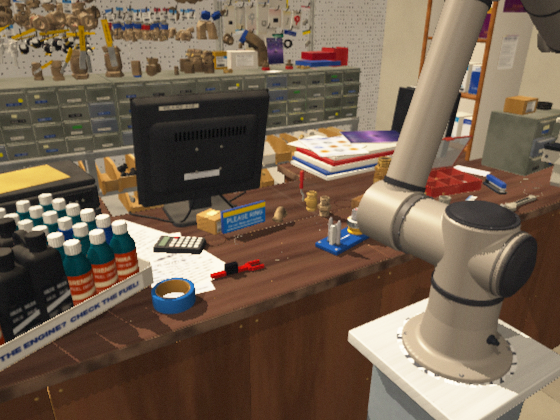

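View pics/top0.png

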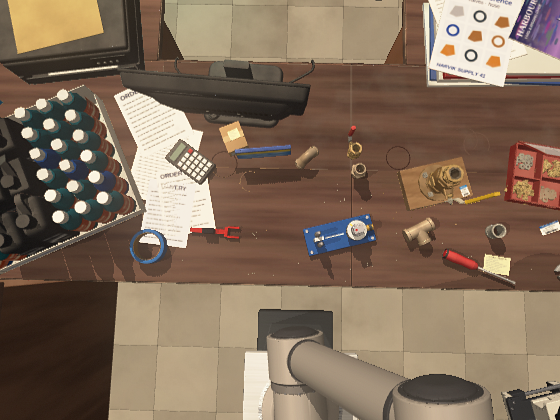

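The top view shows the regulator at about (340,235), with the barrel at (357,230) and the posts near (318,240). The key is at (215,232), with its jaw to the right and its black grip at (212,231).

```bash
cat > h.py <<'E'
import cv2,numpy as np
def pts(c):
    z=c["z_map"]; v,u=np.mgrid[:420,:560]
    P=np.stack([(u-c["cx"])/c["fx"]*z,(v-c["cy"])/c["fy"]*z,z],-1)-c["t"]
    W=P@c["R"]; W[z==0]=np.nan; return W
def proj(c,X):
    p=np.atleast_2d(X)@c["R"].T+c["t"]; return np.c_[c["fx"]*p[:,0]/p[:,2]+c["cx"],c["fy"]*p[:,1]/p[:,2]+c["cy"]]
def masks(c):
    h=cv2.cvtColor(c["color"],cv2.COLOR_BGR2HSV); H,S,V=h[...,0],h[...,1],h[...,2]
    return dict(red=((H<6)|(H>174))&(S>170)&(V>90), blue=(H>100)&(H<125)&(S>150)&(V>60))
def rect(xy):
    (cx,cy),(w,h),a=cv2.minAreaRect(xy.astype(np.float32)); 
    if w<h: w,h,a=h,w,a+90
    return np.round([cx,cy,w,h],4),round((a+90)%180-90,2)
E
python3 - <<'E'
from h import *
for n,rb,rr in(("top",(210,260,300,380),(220,245,185,245)),("scene",(215,255,310,375),(255,285,205,270))):
    c=dict(np.load(n+"0.npz")); W=pts(c); m=masks(c)
    for k,r in(("blue",rb),("red",rr)):
        s=np.zeros((420,560),bool); s[r[0]:r[1],r[2]:r[3]]=1
        q=W[s&m[k]]; q=q[np.isfinite(q[:,0])]
        print(n,k,len(q),np.percentile(q[:,2],[2,25,50,75,98]).round(4))
        zm=np.median(q[:,2]); q=q[abs(q[:,2]-zm)<.006]; print(rect(q[:,:2]),q.mean(0).round(4))
    s=np.zeros((420,560),bool); r=rb; s[r[0]:r[1],r[2]:r[3]]=1
    for lo,hi in((.075,.1),(.045,.06),(.03,.036)):
        q=W[s&(W[...,2]>lo)&(W[...,2]<hi)&~m["blue"]]; print(lo,len(q), q.mean(0).round(4), q.min(0).round(3),q.max(0).round(3))
    r=rr; s[:]=0; s[r[0]:r[1],r[2]:r[3]]=1
    q=W[s&(W[...,2]>.02)]; print("grip",len(q),q.mean(0).round(4),rect(q[:,:2]),q[:,2].max())
c=dict(np.load("top0.npz"));a=cv2.resize(c["color"][205:265,180:260],None,fx=5,fy=5,interpolation=2)
b=cv2.resize(c["color"][205:265,300:380],None,fx=5,fy=5,interpolation=2)
cv2.imwrite("pics/crop.png",np.hstack([a,b]))
E
```

```text
top blue 368 [0.0086 0.0118 0.0133 0.015  0.0187]
(array([ 0.4855, -0.1029,  0.1977,  0.076 ]), -75.33) [ 0.4947 -0.0949  0.0134]
top red 166 [0.0048 0.0084 0.01   0.0116 0.0137]
(array([0.4895, 0.2591, 0.1423, 0.0323]), 85.68) [0.4872 0.2498 0.01  ]
0.075 118 [ 0.4882 -0.1162  0.0865] [ 0.45  -0.161  0.075] [ 0.51  -0.029  0.093]
0.045 208 [ 0.4943 -0.1425  0.0548] [ 0.462 -0.173  0.047] [ 0.524 -0.028  0.06 ]
0.03 28 [ 0.5035 -0.1821  0.0322] [ 0.477 -0.197  0.03 ] [ 0.515 -0.038  0.036]
grip 66 [0.4876 0.2751 0.0274] (array([0.4871, 0.2762, 0.0323, 0.0147]), -89.7) 0.033414009301839014
scene blue 481 [0.0018 0.0086 0.0102 0.0112 0.0133]
(array([ 0.4766, -0.0771,  0.1535,  0.0804]), -75.29) [ 0.4627 -0.0671  0.01  ]
scene red 284 [-0.0039  0.0002  0.0047  0.0066  0.0086]
(array([0.4914, 0.2593, 0.1425, 0.0506]), 89.54) [0.4845 0.2489 0.0046]
0.075 28 [ 0.466  -0.0404  0.0812] [ 0.448 -0.05   0.076] [ 0.486 -0.032  0.088]
0.045 128 [ 0.4786 -0.0811  0.0521] [ 0.444 -0.146  0.045] [ 0.525 -0.025  0.06 ]
0.03 40 [ 0.4701 -0.0674  0.0327] [ 0.449 -0.135  0.03 ] [ 0.5   -0.026  0.036]
grip 61 [0.4852 0.2773 0.024 ] (array([0.4867, 0.276 , 0.034 , 0.0188]), 85.16) 0.027386321488042892
```

View pics/crop.png

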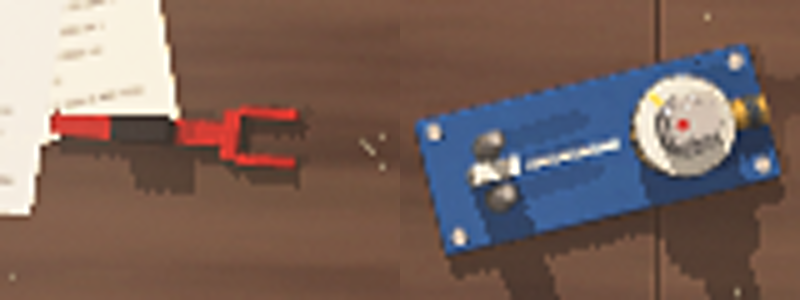

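```bash
cat > fit.py <<'E'
from h import *
from scipy.optimize import minimize
S=8
def box(x0,x1,y0,y1,z0,z1): return np.array([[x,y,z] for x in(x0,x1) for y in(y0,y1) for z in(z0,z1)])
def place(X,p,z0=0):
    c,s=np.cos(p[2]),np.sin(p[2]); return np.c_[p[0]+c*X[:,0]-s*X[:,1],p[1]+s*X[:,0]+c*X[:,1],X[:,2]+z0]
KEY=[box(-16,17.5,11,17,0,10),box(-16,17.5,-17,-11,0,10),box(17.5,24,-17,17,0,10),box(17.5,127,-7,7,0,10)]
BLK=box(55,89,-8,8,0,28)
def draw(c,roi,bodies,p,z0=0,cut=None):
    r0,r1,c0,c1=roi; im=np.zeros(((r1-r0)*S,(c1-c0)*S),np.float32)
    for l,v in [(b,1) for b in bodies]+([(cut,0)] if cut is not None else []):
        q=proj(c,place(l/1000.,p,z0)); q=(q-[c0-.5,r0-.5])*S-.5
        cv2.fillConvexPoly(im,cv2.convexHull(q.astype(np.float32)).round().astype(np.int32),v)
    return cv2.resize(im,(c1-c0,r1-r0),interpolation=cv2.INTER_AREA)
def fit(obs,p0,bodies,cut=None,z0=0):
    def f(p): return sum(np.abs(draw(c,roi,bodies,p,z0,cut)-m).sum() for c,roi,m in obs)
    best=min((minimize(f,np.array(p0)+d,method="Nelder-Mead",options=dict(initial_simplex=np.array(p0)+d+np.array([[0,0,0],[.006,0,0],[0,.006,0],[0,0,.06]]))) for d in np.array([[0,0,0],[-.003,-.003,-.03],[.003,-.003,.03]])),key=lambda r:r.fun)
    return best.x.round(4),round(best.fun,1),sum(m.sum() for *_,m in obs)
def crop(c,k,roi,hull=False):
    m=masks(c)[k][roi[0]:roi[1],roi[2]:roi[3]].astype(np.uint8)
    if hull:
        h=cv2.convexHull(cv2.findNonZero(m)); m=cv2.fillConvexPoly(m*0,h,1)
    return c,roi,m.astype(np.float32)
E
python3 - <<'E'
from fit import *
t=dict(np.load("top0.npz")); s=dict(np.load("scene0.npz"))
a=crop(t,"red",(215,250,183,248)); b=crop(s,"red",(252,288,203,272))
for o in([a],[b],[a,b]): print("key",fit(o,[.487,.204,1.52],KEY,BLK))
print("reg",fit([crop(t,"blue",(205,265,295,385),True)],[.497,-.146,1.827],[box(-55,145,-40,40,0,14)]))
W=pts(t); q=W[205:265,335:385].reshape(-1,3); q=q[(q[:,2]>.047)&(q[:,2]<.063)]
print("ring",cv2.minEnclosingCircle(q[:,:2].astype(np.float32)),len(q))
E
```

```text
key (array([0.4858, 0.2047, 1.5356]), np.float64(47.9), np.float32(167.0))
key (array([0.4841, 0.2028, 1.5567]), np.float64(54.2), np.float32(287.0))
key (array([0.485 , 0.2041, 1.532 ]), np.float64(118.2), np.float32(454.0))
reg (array([ 0.4964, -0.1466,  1.8267]), np.float64(62.1), np.float32(1886.0))
ring ((0.4951017498970032, -0.14647848904132843), 0.02883913181722164) 213
```

```bash
cat > go.py <<'E'
import sys,numpy as np
from cell import *
from scipy.spatial.transform import Rotation as R
def to(*targets):
    s=observe(); r=R.from_euler("xyz",s["tool_rot"]); 
    print("t",round(s["time"],2),"pos",s["tool_pos"].round(4),"rot",s["tool_rot"].round(4),"F",s["contact_force"].round(2),"M",s["torque"].round(3),"op",round(s["opening"],4),"grip",round(s["grip_force"],1),"q6",round(s["qpos"][5],3))
    for x,y,z,psi in targets:
        g=R.from_euler("xyz",[np.pi,0,psi]); print((r.inv().apply(np.array([x,y,z])-s["tool_pos"])).round(4).tolist(),(r.inv()*g).as_rotvec(degrees=True).round(2).tolist())
if __name__=="__main__":
    to(*[list(map(float,a.split(","))) for a in sys.argv[1:]])
E
python3 go.py 0.3,-0.36,0.24,0.5 0.45,-0.15,.24,0.95 0.4877,0.276,0.15,1.533
```

```text
t 0.1 pos [ 0.1272 -0.509   0.2261] rot [-3.1403e+00 -2.0000e-04  2.4490e-01] F [0.49 0.01 1.12] M [ 0.007  0.036 -0.001] op 0.0916 grip 0.0 q6 -0.146
[0.2037, -0.1027, -0.0137] [-0.07, -0.02, -14.62]
[0.4002, -0.2701, -0.0134] [-0.07, -0.03, -40.4]
[0.54, -0.6741, 0.0771] [-0.06, -0.06, -73.81]
```

Request:
{"name": "arm_command", "arguments": {"fingers": [-1,-1,-1,-1,-1,-1,-1,-1], "travel": [[0.2,-0.1,-0.014],[0.2,-0.1,-0.014],[0.2,-0.1,-0.014],[0.2,-0.1,-0.014],[0.2,-0.1,-0.014],[0.2,-0.1,-0.014],[0.4,-0.27,-0.014],[0.4,-0.27,-0.014]], "dr": [[0,0,-5],[0,0,-10],[0,0,-15],[0,0,-20],[0,0,-25],[0,0,-30],[0,0,-35],[0,0,-40]]}}

```text
time: 0.77
tool_pos: [0.3461, -0.2951, 0.2404]
tool_rot: [-3.141, 0.0, 0.946]
contact_force: [1.7, -0.0, -0.0]
opening: 0.0917
grip_force: 0.0
```

```bash
python3 go.py 0.46,-0.1,.24,1 0.4877,0.276,0.15,1.533
```

```text
t 0.77 pos [ 0.3461 -0.2951  0.2404] rot [-3.1412  0.      0.9459] F [ 1.71 -0.04 -0.05] M [-0.059 -0.079 -0.062] op 0.0917 grip 0.0 q6 -0.25
[0.2248, -0.0218, 0.0004] [-0.02, 0.0, -3.1]
[0.546, -0.2193, 0.0905] [-0.02, -0.0, -33.64]
```

Request:
{"name": "arm_command", "arguments": {"fingers": [-1,-1,-1,-1,-1,-1,-1,-1], "travel": [[0.2,-0.05,0],[0.2,-0.05,0],[0.2,-0.05,0],[0.2,-0.05,0],[0.2,-0.05,0],[0.546,-0.219,0.0],[0.546,-0.219,0.0],[0.546,-0.219,0.0]], "dr": [[0,0,-4],[0,0,-8],[0,0,-12],[0,0,-16],[0,0,-20],[0,0,-24],[0,0,-28],[0,0,-33]]}}

```text
time: 1.43
tool_pos: [0.444, 0.0203, 0.2405]
tool_rot: [-3.141, 0.0, 1.522]
contact_force: [0.9, 0.1, 0.9]
opening: 0.0916
grip_force: 0.0
```

```bash
python3 go.py 0.4877,0.276,0.15,1.533  0.4877,0.276,0.07,1.533
```

```text
t 1.43 pos [0.444  0.0203 0.2405] rot [-3.1412e+00  1.0000e-04  1.5221e+00] F [0.94 0.09 0.94] M [-0.051 -0.16  -0.02 ] op 0.0916 grip 0.0 q6 -0.078
[0.2575, 0.0313, 0.0905] [-0.02, 0.01, -0.62]
[0.2575, 0.0313, 0.1705] [-0.02, 0.01, -0.62]
```

Request:
{"name": "arm_command", "arguments": {"fingers": [-1,-1,-1,-1,-1,-1,-1,-1], "travel": [[0.257,0.031,0.0],[0.257,0.031,0.0],[0.257,0.031,0.02],[0.257,0.031,0.06],[0.257,0.031,0.1],[0.257,0.031,0.13],[0.257,0.031,0.17],[0.257,0.031,0.17]], "dr": [[0,0,0],[0,0,0],[0,0,0],[0,0,0],[0,0,0],[0,0,-0.6],[0,0,-0.6],[0,0,-0.6]]}}

```text
time: 2.1
tool_pos: [0.4874, 0.2694, 0.0821]
tool_rot: [3.141, -0.0, 1.531]
contact_force: [0.4, -0.1, 0.3]
opening: 0.092
grip_force: 0.0
```

Request:
{"name": "arm_command", "arguments": {"fingers": [-1,-1], "travel": [[0,0,0],[0,0,0]], "dr": [[0,0,0],[0,0,0]]}}

```text
time: 2.27
tool_pos: [0.4858, 0.2676, 0.0815]
tool_rot: [-3.136, 0.003, 1.531]
contact_force: [0.7, -0.6, 0.4]
opening: 0.0918
grip_force: 0.0
```

```bash
python3 go.py  0.4877,0.276,0.005,1.533; python3 - <<'E'
from fit import *
from cell import *
c=read_camera("scene"); np.savez("scene1.npz",**c); cv2.imwrite("pics/s1.png",cv2.resize(c["color"][190:300,180:400],None,fx=3.5,fy=3.5,interpolation=2))
print("reg",fit([crop(c,"blue",(215,262,305,385),True)],[.496,-.1466,1.827],[box(-55,145,-40,40,0,14)]))
E
```

```text
t 2.27 pos [0.4858 0.2676 0.0815] rot [-3.136e+00  2.700e-03  1.531e+00] F [ 0.7  -0.61  0.37] M [-0.018 -0.117  0.013] op 0.0918 grip 0.0 q6 0.405
[0.0087, 0.002, 0.0765] [-0.32, 0.16, -0.12]
reg (array([ 0.4953, -0.1461,  1.8562]), np.float64(164.1), np.float32(904.0))
```

View pics/s1.png

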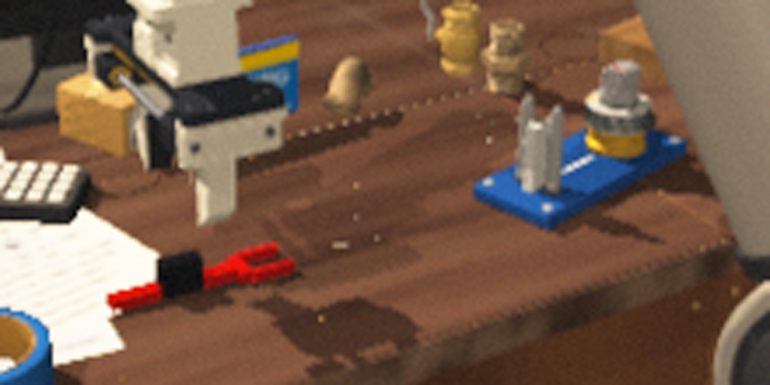

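The view shows the gripper above the key, with the black grip at crop (180,272) lined up. The regulator is unobstructed. I'll descend now.

Request:
{"name": "arm_command", "arguments": {"fingers": [-1,-1,-1,-1,-1,-1], "travel": [[0.009,0.002,0.03],[0.009,0.002,0.05],[0.009,0.002,0.065],[0.009,0.002,0.074],[0.009,0.002,0.075],[0.009,0.002,0.075]], "dr": [[0,0,0],[0,0,0],[0,0,0],[0,0,0],[0,0,0],[0,0,0]]}}

```text
time: 2.82
tool_pos: [0.4911, 0.2765, 0.0106]
tool_rot: [3.139, -0.001, 1.529]
contact_force: [-0.9, -0.2, 0.9]
opening: 0.0919
grip_force: 0.0
```

Request:
{"name": "arm_command", "arguments": {"fingers": [0.3,0.5,0.6,0.7,0.8,1,1,1], "travel": [[0,0,0],[0,0,0],[0,0,0],[0,0,0],[0,0,0],[0,0,0],[0,0,0],[0,0,0]], "dr": [[0,0,0],[0,0,0],[0,0,0],[0,0,0],[0,0,0],[0,0,0],[0,0,0],[0,0,0]], "squeeze": 25}}

```text
time: 3.48
tool_pos: [0.4899, 0.2767, 0.0087]
tool_rot: [-3.141, 0.0, 1.529]
contact_force: [0.0, 0.3, 0.5]
opening: 0.0434
grip_force: 0.0
```

```bash
python3 go.py  0.4877,0.276,0.14,1.533
```

```text
t 3.48 pos [0.4899 0.2767 0.0087] rot [-3.1415e+00  1.0000e-04  1.5294e+00] F [0.03 0.27 0.54] M [-0.034 -0.11   0.035] op 0.0434 grip 0.0 q6 0.419
[-0.0008, -0.0021, -0.1313] [-0.01, 0.01, -0.21]
```

Request:
{"name": "arm_command", "arguments": {"fingers": [1,1,1,1,1,1,1,1], "travel": [[0,-0.002,0.003],[0,-0.002,0.003],[0,-0.002,0.003],[0,-0.002,0.003],[0,-0.002,0.003],[0,-0.002,0.003],[0,-0.002,0.003],[0,-0.002,0.003]], "dr": [[0,0,0],[0,0,0],[0,0,0],[0,0,0],[0,0,0],[0,0,0],[0,0,0],[0,0,0]]}}

```text
time: 4.15
tool_pos: [0.4879, 0.2767, 0.0057]
tool_rot: [-3.141, 0.0, 1.529]
contact_force: [0.1, -0.3, -0.2]
opening: 0.0158
grip_force: 25.0
```

```bash
python3 go.py  0.4877,0.276,0.14,1.533
```

```text
t 4.15 pos [0.4879 0.2767 0.0057] rot [-3.1415e+00  1.0000e-04  1.5293e+00] F [ 0.09 -0.29 -0.17] M [ 0.004 -0.082  0.019] op 0.0158 grip 25.0 q6 0.421
[-0.0008, -0.0001, -0.1343] [-0.01, 0.01, -0.21]
```

```bash
python3 go.py  0.4776,-.0765,0.145,1.827
```

```text
t 4.15 pos [0.4879 0.2767 0.0057] rot [-3.1415e+00  1.0000e-04  1.5293e+00] F [ 0.09 -0.29 -0.17] M [ 0.004 -0.082  0.019] op 0.0158 grip 25.0 q6 0.421
[-0.3534, 0.0044, -0.1393] [-0.01, 0.01, -17.06]
```

Request:
{"name": "arm_command", "arguments": {"fingers": [1,1,1,1,1,1,1,1], "travel": [[0,0,-0.02],[0,0,-0.05],[0,0,-0.08],[-0.02,0,-0.11],[-0.05,0,-0.135],[-0.08,0,-0.14],[-0.11,0,-0.14],[-0.14,0,-0.14]], "dr": [[0,0,0],[0,0,0],[0,0,0],[0,0,0],[0,0,0],[0,0,0],[0,0,0],[0,0,0]]}}

```text
time: 4.82
tool_pos: [0.4821, 0.1358, 0.1467]
tool_rot: [3.14, -0.0, 1.53]
contact_force: [0.7, -0.5, -1.1]
opening: 0.0154
grip_force: 25.0
```

```bash
python3 go.py  0.4776,-.0765,0.145,1.827
```

```text
t 4.82 pos [0.4821 0.1358 0.1467] rot [ 3.1397e+00 -2.0000e-04  1.5299e+00] F [ 0.74 -0.49 -1.09] M [-0.03  -0.156  0.011] op 0.0154 grip 25.0 q6 0.162
[-0.2123, 0.0042, 0.0016] [0.11, 0.01, -17.02]
```

Request:
{"name": "arm_command", "arguments": {"fingers": [1,1,1,1,1,1,1,1], "travel": [[-0.03,0.0,0],[-0.065,0.001,0],[-0.1,0.002,0],[-0.135,0.003,0.0],[-0.17,0.004,0.0],[-0.195,0.004,0.0],[-0.208,0.004,0.0],[-0.212,0.004,0.0]], "dr": [[0,0,-3],[0,0,-6],[0,0,-9],[0,0,-12],[0,0,-14],[0,0,-16],[0,0,-17],[0,0,-17]]}}

```text
time: 5.48
tool_pos: [0.4772, -0.0773, 0.1458]
tool_rot: [3.142, 0.001, 1.824]
contact_force: [-0.1, -0.6, -1.6]
opening: 0.0156
grip_force: 25.0
```

Request:
{"name": "arm_command", "arguments": {"fingers": [1,1,1,1], "travel": [[0,0,0],[0,0,0],[0,0,0],[0,0,0]], "dr": [[0,0,0],[0,0,0],[0,0,0],[0,0,0]]}}

```text
time: 5.82
tool_pos: [0.4773, -0.074, 0.1458]
tool_rot: [-3.142, -0.0, 1.827]
contact_force: [-0.4, -0.1, -0.6]
opening: 0.0157
grip_force: 25.0
```

```bash
python3 go.py  0.4776,-.0765,0.145,1.827; python3 - <<'E'
from cell import *
import cv2,numpy as np
for n,r in(("top",(200,260,290,385)),("scene",(190,260,300,395))):
    c=read_camera(n); np.savez(n+"2.npz",**c); globals()[n]=cv2.resize(c["color"][r[0]:r[1],r[2]:r[3]],(780,int(780*(r[1]-r[0])/(r[3]-r[2]))),interpolation=2)
a=np.vstack([top,scene]);cv2.imwrite("pics/ab.png",cv2.resize(a,None,fx=.54,fy=.54,interpolation=3))
E
```

```text
t 5.82 pos [ 0.4773 -0.074   0.1458] rot [-3.1415e+00 -2.0000e-04  1.8274e+00] F [-0.42 -0.12 -0.61] M [-0.03  -0.085 -0.029] op 0.0157 grip 25.0 q6 -0.569
[-0.0025, -0.0004, 0.0008] [-0.0, -0.01, 0.02]
```

View pics/ab.png

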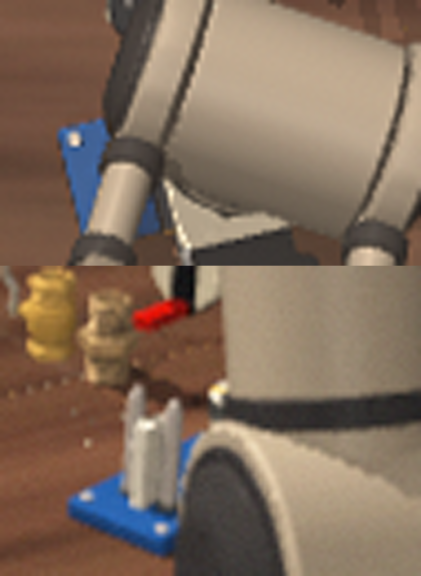

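The arm hides the barrel in both views. The scene view shows the posts and the key's tail, so I'll overlay the predicted outlines on it to check the lateral alignment.

```bash
python3 - <<'E'
from fit import *
c2=dict(np.load("scene2.npz")); c1=dict(np.load("scene1.npz"))
reg=[.496,-.1466,1.827]
def cyl(x,y,r,z0,z1,n=24):
    a=np.linspace(0,2*np.pi,n); return np.vstack([np.c_[x+r*np.cos(a),y+r*np.sin(a),a*0+z] for z in(z0,z1)])
def over(c,roi,sh,tcp=None,f=7):
    r0,r1,k0,k1=roi; im=cv2.resize(c["color"][r0:r1,k0:k1],None,fx=f,fy=f,interpolation=cv2.INTER_CUBIC)
    for l,p,z0,col in sh:
        q=(proj(c,place(l/1000.,p,z0))-[k0-.5,r0-.5])*f
        cv2.polylines(im,[cv2.convexHull(q.astype(np.float32)).round().astype(np.int32)],True,col,1)
    return im
R=[(box(-55,145,-40,40,0,14),reg,0,(0,255,255)),(cyl(108,15,6,14,80),reg,0,(0,255,0)),(cyl(108,-15,6,14,80),reg,0,(0,255,0)),(cyl(0,0,28,35.5,55.5),reg,0,(255,0,255)),(box(-14,14,-10,10,72,89),reg,0,(0,255,0)),(box(97,123,-5,5,14,72),reg,0,(255,255,0))]
d=np.array([np.cos(1.8274),np.sin(1.8274)]); o=np.array([.4773,-.074])-.0725*d
K=[(KEY[3],[*o,1.8274],.1458-.0057,(0,255,0))]
A=over(c2,(195,255,312,368),R[:3]+R[5:]+K); B=over(c1,(200,260,308,372),R)
cv2.imwrite("pics/ov.png",np.hstack([A,B])); print(A.shape,B.shape)
E
```

```text
(420, 392, 3) (420, 448, 3)
```

View pics/ov.png

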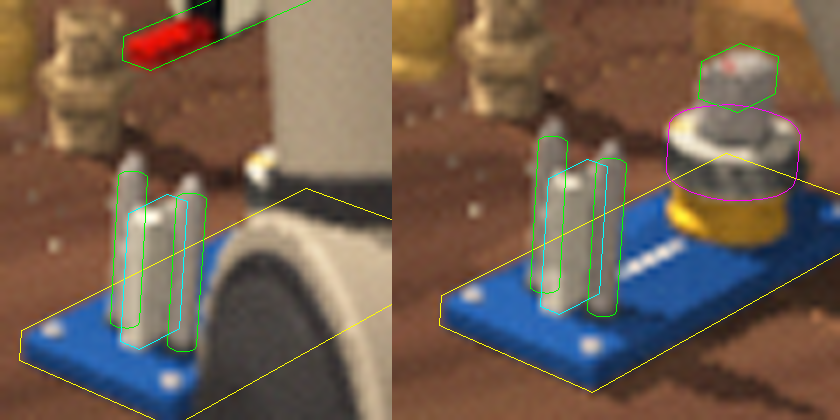

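The overlays match the posts, rest, ring and key tail to within about 1 mm, so I'll lower the key.

Request:
{"name": "arm_command", "arguments": {"fingers": [1,1,1,1,1], "travel": [[-0.0025,-0.0005,0.015],[-0.0025,-0.0005,0.03],[-0.0025,-0.0005,0.042],[-0.0025,-0.0005,0.047],[-0.0025,-0.0005,0.047]], "dr": [[0,0,0],[0,0,0],[0,0,0],[0,0,0],[0,0,0]]}}

```text
time: 6.33
tool_pos: [0.4768, -0.077, 0.0978]
tool_rot: [-3.14, -0.001, 1.827]
contact_force: [0.2, 0.3, -0.6]
opening: 0.0157
grip_force: 25.0
```

```bash
python3 go.py  0.4776,-.0765,0.078,1.827
```

```text
t 6.33 pos [ 0.4768 -0.077   0.0978] rot [-3.1396e+00 -1.2000e-03  1.8266e+00] F [ 0.22  0.29 -0.64] M [-0.001 -0.156 -0.054] op 0.0157 grip 25.0 q6 -0.575
[0.0003, 0.0009, 0.0198] [-0.12, -0.07, -0.02]
```

Request:
{"name": "arm_command", "arguments": {"fingers": [1,1,1,1,1,1], "travel": [[0,0.0005,0.002],[0,0.0005,0.004],[0,0.0005,0.006],[0,0.0005,0.008],[0,0.0005,0.01],[0,0.0005,0.01]], "dr": [[0,0,0],[0,0,0],[0,0,0],[0,0,0],[0,0,0],[0,0,0]]}}

```text
time: 6.83
tool_pos: [0.4779, -0.0775, 0.0886]
tool_rot: [-3.141, 0.0, 1.826]
contact_force: [-0.8, 0.3, -1.4]
opening: 0.0158
grip_force: 25.0
```

```bash
python3 go.py  0.4776,-.0765,0.078,1.827
```

```text
t 6.83 pos [ 0.4779 -0.0775  0.0886] rot [-3.1415  0.      1.8261] F [-0.79  0.34 -1.42] M [ 0.03  -0.211  0.026] op 0.0158 grip 25.0 q6 -0.574
[0.001, -0.0, 0.0106] [-0.01, 0.0, -0.05]
```

Request:
{"name": "arm_command", "arguments": {"fingers": [1,1,1,1,1,1], "travel": [[0.0005,0,0.0015],[0.0005,0,0.003],[0.0005,0,0.0045],[0.0005,0,0.006],[0.0005,0,0.0075],[0.0005,0,0.0075]], "dr": [[0,0,0],[0,0,0],[0,0,0],[0,0,0],[0,0,0],[0,0,0]]}}

```text
time: 7.33
tool_pos: [0.4778, -0.077, 0.081]
tool_rot: [-3.141, -0.0, 1.826]
contact_force: [1.1, 0.2, -1.9]
opening: 0.0158
grip_force: 25.0
```

```bash
python3 go.py  0.4776,-.0765,0.078,1.827
```

```text
t 7.33 pos [ 0.4778 -0.077   0.081 ] rot [-3.1414e+00 -1.0000e-04  1.8261e+00] F [ 1.14  0.24 -1.95] M [ 0.011 -0.18  -0.026] op 0.0158 grip 25.0 q6 -0.573
[0.0005, -0.0, 0.003] [-0.01, -0.0, -0.05]
```

Request:
{"name": "arm_command", "arguments": {"fingers": [1,1,1,1,1,1], "travel": [[0,0,0.001],[0,0,0.002],[0,0,0.003],[0,0,0.0035],[0,0,0.0035],[0,0,0.0035]], "dr": [[0,0,0],[0,0,0],[0,0,0],[0,0,0],[0,0,0],[0,0,0]]}}

```text
time: 7.83
tool_pos: [0.4778, -0.077, 0.0778]
tool_rot: [-3.142, 0.0, 1.826]
contact_force: [0.3, -0.4, -0.7]
opening: 0.0157
grip_force: 25.0
```

```bash
python3 go.py  0.4776,-.0765,0.078,1.827
```

```text
t 7.83 pos [ 0.4778 -0.077   0.0778] rot [-3.1415  0.      1.8261] F [ 0.29 -0.38 -0.68] M [ 0.036 -0.145 -0.026] op 0.0157 grip 25.0 q6 -0.573
[0.0005, -0.0001, -0.0002] [-0.01, 0.0, -0.05]
```

Request:
{"name": "arm_command", "arguments": {"fingers": [1,1,1], "travel": [[0,0,0.0007],[0,0,0.001],[0,0,0.001]], "dr": [[0,0,0],[0,0,0],[0,0,0]]}}

```text
time: 8.08
tool_pos: [0.4779, -0.077, 0.0776]
tool_rot: [3.141, 0.0, 1.826]
contact_force: [-2.3, 1.4, 7.8]
opening: 0.0156
grip_force: 25.0
```

```bash
python3 go.py  0.4776,-.0765,0.078,1.827
```

```text
t 8.08 pos [ 0.4779 -0.077   0.0776] rot [3.1412e+00 5.0000e-04 1.8262e+00] F [-2.35  1.4   7.83] M [0.133 0.284 0.03 ] op 0.0156 grip 25.0 q6 -0.573
[0.0006, -0.0001, -0.0004] [0.02, 0.03, -0.05]
```

Contact is firm, 8 N at underside z ≈ 0.072, so the key is down. Releasing.

Request:
{"name": "arm_command", "arguments": {"fingers": [0.6,0.3,0,-0.3,-0.5,-0.5,-0.5,-0.5], "travel": [[0,0,-0.001],[0,0,-0.001],[0,0,-0.001],[0,0,-0.001],[0,0,-0.001],[0,0,-0.001],[0,0,-0.001],[0,0,-0.001]], "dr": [[0,0,0],[0,0,0],[0,0,0],[0,0,0],[0,0,0],[0,0,0],[0,0,0],[0,0,0]]}}

```text
time: 8.75
tool_pos: [0.4778, -0.077, 0.0777]
tool_rot: [-3.142, 0.0, 1.826]
contact_force: [-0.6, 0.4, 0.6]
opening: 0.0605
grip_force: 0.0
```

Request:
{"name": "arm_command", "arguments": {"fingers": [-0.8,-1,-1,-1,-1,-1,-1,-1], "travel": [[0,0,0],[0,0,-0.015],[0,0,-0.045],[0,0,-0.08],[0.03,0,-0.1],[0.06,0,-0.1],[0.08,0,-0.1],[0.08,0,-0.1]], "dr": [[0,0,0],[0,0,0],[0,0,0],[0,0,0],[0,0,0],[0,0,0],[0,0,0],[0,0,0]]}}

```text
time: 9.42
tool_pos: [0.4565, 0.0032, 0.1782]
tool_rot: [3.141, -0.001, 1.829]
contact_force: [0.2, 0.3, -0.4]
opening: 0.0917
grip_force: 0.0
```

```bash
python3 go.py 0.496,-.1466,0.13,2.48; python3 - <<'E'
from cell import *
import cv2,numpy as np
for n,r in(("top",(200,260,290,385)),("scene",(190,260,300,395))):
    c=read_camera(n); np.savez(n+"3.npz",**c); globals()[n]=cv2.resize(c["color"][r[0]:r[1],r[2]:r[3]],(400,int(400*(r[1]-r[0])/(r[3]-r[2]))),interpolation=2)
cv2.imwrite("pics/c3.png",np.vstack([top,scene]))
E
```

```text
t 9.42 pos [0.4565 0.0032 0.1782] rot [ 3.1413e+00 -9.0000e-04  1.8287e+00] F [ 0.19  0.35 -0.45] M [ 0.011 -0.18  -0.014] op 0.0917 grip 0.0 q6 -0.42
[-0.155, 0.0, 0.0481] [0.03, -0.04, -37.32]
```

View pics/c3.png

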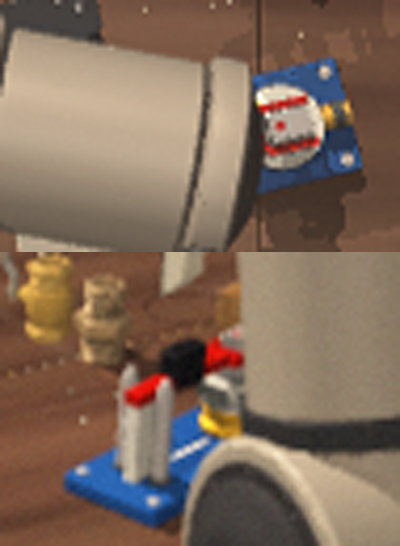

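The view shows the prongs on either side of the tang and the handle lying between the posts on the rest, with no tilt. Next I'll move over the ring, turned +0.65 rad.

Request:
{"name": "arm_command", "arguments": {"fingers": [-1,-1,-1,-1,-1,-1,-1,-1], "travel": [[-0.03,0,0],[-0.06,0,0],[-0.1,0,0],[-0.135,0,0],[-0.152,0,0],[-0.155,0,0.02],[-0.155,0,0.048],[-0.155,0,0.048]], "dr": [[0,0,-6],[0,0,-12],[0,0,-18],[0,0,-24],[0,0,-30],[0,0,-37],[0,0,-37],[0,0,-37]]}}

```text
time: 10.18
tool_pos: [0.494, -0.1503, 0.1252]
tool_rot: [-3.139, -0.008, 2.469]
contact_force: [-1.5, 0.7, -0.5]
opening: 0.0921
grip_force: 0.0
```

Request:
{"name": "arm_command", "arguments": {"fingers": [-1,-1], "travel": [[0,0,0],[0,0,0]], "dr": [[0,0,0],[0,0,0]]}}

```text
time: 10.35
tool_pos: [0.4972, -0.1502, 0.1306]
tool_rot: [-3.142, 0.001, 2.471]
contact_force: [-0.3, -0.1, 0.3]
opening: 0.0915
grip_force: 0.0
```

```bash
python3 go.py 0.496,-.1466,0.041,2.475
```

```text
t 10.35 pos [ 0.4972 -0.1502  0.1306] rot [-3.1416e+00  8.0000e-04  2.4709e+00] F [-0.32 -0.08  0.32] M [ 0.058 -0.19   0.005] op 0.0915 grip 0.0 q6 -1.341
[0.0033, 0.0021, 0.0896] [-0.0, 0.05, -0.23]
```

Request:
{"name": "arm_command", "arguments": {"fingers": [-1,-1,-1,-1,-1,-1,-1,-1], "travel": [[0.0033,0.002,0.01],[0.0033,0.002,0.025],[0.0033,0.002,0.04],[0.0033,0.002,0.055],[0.0033,0.002,0.07],[0.0033,0.002,0.083],[0.0033,0.002,0.089],[0.0033,0.002,0.089]], "dr": [[0,0,0],[0,0,0],[0,0,0],[0,0,0],[0,0,0],[0,0,0],[0,0,0],[0,0,0]]}}

```text
time: 11.02
tool_pos: [0.4956, -0.1459, 0.0409]
tool_rot: [-3.141, -0.0, 2.472]
contact_force: [-0.6, 1.2, -0.1]
opening: 0.0917
grip_force: 0.0
```

```bash
python3 go.py 0.496,-.1466,0.041,2.475
```

```text
t 11.02 pos [ 0.4956 -0.1459  0.0409] rot [-3.1414e+00 -1.0000e-04  2.4720e+00] F [-0.62  1.16 -0.05] M [ 0.022 -0.219 -0.077] op 0.0917 grip 0.0 q6 -1.336
[-0.0007, -0.0003, -0.0001] [-0.01, -0.0, -0.17]
```

Request:
{"name": "arm_command", "arguments": {"fingers": [0,0.2,0.4,0.5,0.6,0.6,0.6,0.6], "travel": [[-0.0005,-0.0003,0],[-0.0005,-0.0003,0],[-0.0005,-0.0003,0],[-0.0005,-0.0003,0],[-0.0005,-0.0003,0],[-0.0005,-0.0003,0],[-0.0005,-0.0003,0],[-0.0005,-0.0003,0]], "dr": [[0,0,0],[0,0,0],[0,0,0],[0,0,0],[0,0,0],[0,0,0],[0,0,0],[0,0,0]], "squeeze": 30}}

```text
time: 11.68
tool_pos: [0.4956, -0.1468, 0.041]
tool_rot: [-3.141, 0.0, 2.472]
contact_force: [-1.9, -0.7, 2.9]
opening: 0.0548
grip_force: 30.0
```

```bash
python3 go.py 0.496,-.1466,0.041,2.475
```

```text
t 11.68 pos [ 0.4956 -0.1468  0.041 ] rot [-3.1412e+00  4.0000e-04  2.4720e+00] F [-1.88 -0.7   2.94] M [-0.247  0.068  0.001] op 0.0548 grip 30.0 q6 -1.337
[-0.0002, 0.0004, 0.0] [-0.02, 0.02, -0.17]
```

Request:
{"name": "arm_command", "arguments": {"fingers": [0.6,0.6,0.6,0.6,0.6,0.6,0.6,0.6], "travel": [[0,0,0],[0,0,0],[0,0,0],[0,0,0],[0,0,0],[0,0,0],[0,0,0],[0,0,0]], "dr": [[0,0,2],[0,0,5],[0,0,9],[0,0,13],[0,0,17],[0,0,21],[0,0,25],[0,0,29]]}}

```text
time: 12.35
tool_pos: [0.4965, -0.1461, 0.0411]
tool_rot: [3.14, 0.001, 1.962]
contact_force: [3.3, 2.6, 1.0]
opening: 0.0553
grip_force: 30.0
```

```bash
python3 go.py 0.496,-.1466,0.041,1.827
```

```text
t 12.35 pos [ 0.4965 -0.1461  0.0411] rot [3.1397e+00 5.0000e-04 1.9621e+00] F [3.3  2.61 1.01] M [ 0.545 -0.611  0.112] op 0.0553 grip 30.0 q6 -0.827
[-0.0002, -0.0007, 0.0001] [0.11, 0.02, 7.74]
```

Request:
{"name": "arm_command", "arguments": {"fingers": [0.6,0.6,0.6,0.6,0.6,0.6], "travel": [[0,0,0],[0,-0.0005,0],[0,-0.0005,0],[0,-0.0005,0],[0,-0.0005,0],[0,-0.0005,0]], "dr": [[0,0,0],[0,0,2],[0,0,4],[0,0,6],[0,0,8],[0,0,10]], "squeeze": 14}}

```text
time: 12.85
tool_pos: [0.4969, -0.1461, 0.0411]
tool_rot: [3.138, 0.0, 1.792]
contact_force: [6.6, 4.9, -0.1]
opening: 0.0554
grip_force: 14.0
```

```bash
python3 go.py 0.496,-.1466,0.041,1.827
```

```text
t 12.85 pos [ 0.4969 -0.1461  0.0411] rot [3.1381e+00 5.0000e-04 1.7916e+00] F [ 6.62  4.94 -0.12] M [ 0.958 -1.259  0.103] op 0.0554 grip 14.0 q6 -0.658
[-0.0003, -0.0009, 0.0001] [0.2, 0.03, -2.03]
```

Request:
{"name": "arm_command", "arguments": {"fingers": [0.6,0.6,0.6,0.6,0.6,0.6], "travel": [[0,0.001,0],[0,0.001,0],[0,0.001,0],[0,0.001,0],[0,0.001,0],[0,0.001,0]], "dr": [[0,0,2],[0,0,4],[0,0,6],[0,0,8],[0,0,10],[0,0,12]]}}

```text
time: 13.35
tool_pos: [0.4975, -0.146, 0.0411]
tool_rot: [3.139, -0.0, 1.582]
contact_force: [4.2, 3.4, 1.4]
opening: 0.0556
grip_force: 14.0
```

```bash
python3 go.py 0.4966,-.1461,0.041,1.16
```

```text
t 13.35 pos [ 0.4975 -0.146   0.0411] rot [ 3.1388e+00 -2.0000e-04  1.5823e+00] F [4.24 3.41 1.36] M [ 0.753 -1.004  0.145] op 0.0556 grip 14.0 q6 -0.447
[-0.0001, -0.0009, 0.0001] [0.16, -0.04, 24.2]
```

Request:
{"name": "arm_command", "arguments": {"fingers": [0.6,0.6,0.6,0.6,0.6,0.6], "travel": [[0,0.0005,0],[0,0.0005,0],[0,0.0005,0],[0,0.0005,0],[0,0.0005,0],[0,0.0005,0]], "dr": [[0,0,2],[0,0,4],[0,0,6],[0,0,8],[0,0,10],[0,0,12]]}}

```text
time: 13.85
tool_pos: [0.498, -0.1461, 0.0411]
tool_rot: [3.139, -0.001, 1.373]
contact_force: [4.9, 4.3, 0.8]
opening: 0.0553
grip_force: 14.0
```

```bash
python3 go.py 0.4966,-.1461,0.041,1.16
```

```text
t 13.85 pos [ 0.498  -0.1461  0.0411] rot [ 3.1387e+00 -7.0000e-04  1.3728e+00] F [4.94 4.33 0.81] M [ 0.671 -0.994  0.109] op 0.0553 grip 14.0 q6 -0.237
[-0.0003, -0.0014, 0.0001] [0.16, -0.06, 12.19]
```

Request:
{"name": "arm_command", "arguments": {"fingers": [0.6,0.6,0.6,0.6,0.6,0.6], "travel": [[0,0,0],[0,0,0],[0,0,0],[0,0,0],[0,0,0],[0,0,0]], "dr": [[0,0,2],[0,0,4],[0,0,6],[0,0,8],[0,0,10],[0,0,12]]}}

```text
time: 14.35
tool_pos: [0.4985, -0.1462, 0.0411]
tool_rot: [3.138, -0.001, 1.163]
contact_force: [6.5, 3.3, -0.8]
opening: 0.0557
grip_force: 14.0
```

```bash
python3 go.py 0.4966,-.1461,0.041,1.16
```

```text
t 14.35 pos [ 0.4985 -0.1462  0.0411] rot [ 3.1379e+00 -1.3000e-03  1.1634e+00] F [ 6.54  3.27 -0.83] M [ 0.574 -1.211  0.163] op 0.0557 grip 14.0 q6 -0.028
[-0.0006, -0.0018, 0.0001] [0.21, -0.08, 0.19]
```

Request:
{"name": "arm_command", "arguments": {"fingers": [0,-0.4,-0.8,-0.8,-0.8,-0.8,-0.8,-0.8], "travel": [[0,0,0],[0,0,0],[0,0,0],[0,0,0],[0,-0.0015,0],[0,-0.0015,0],[0,-0.0015,0],[0,-0.0015,0]], "dr": [[0,0,0],[0,0,0],[0,0,0],[0,0,-4],[0,0,-11],[0,0,-18],[0,0,-25],[0,0,-32]]}}

```text
time: 15.02
tool_pos: [0.4946, -0.1459, 0.0405]
tool_rot: [-3.14, -0.0, 1.729]
contact_force: [-0.2, -0.9, -0.3]
opening: 0.0823
grip_force: 0.0
```

```bash
python3 go.py 0.4962,-.1464,0.041,2.475
```

```text
t 15.02 pos [ 0.4946 -0.1459  0.0405] rot [-3.1403e+00 -4.0000e-04  1.7288e+00] F [-0.15 -0.88 -0.34] M [-0.021 -0.09   0.025] op 0.0823 grip 0.0 q6 -0.593
[-0.0007, 0.0015, -0.0005] [-0.06, -0.05, -42.76]
```

Request:
{"name": "arm_command", "arguments": {"fingers": [-0.8,-0.8,-0.8,-0.8,-0.8,-0.8,-0.8,-0.8], "travel": [[-0.0007,0.0015,0],[-0.0007,0.0015,0],[-0.0007,0.0015,0],[-0.0007,0.0015,0],[-0.0007,0.0015,0],[-0.0007,0.0015,0],[-0.0007,0.0015,0],[-0.0007,0.0015,0]], "dr": [[0,0,-7],[0,0,-14],[0,0,-21],[0,0,-28],[0,0,-35],[0,0,-41],[0,0,-41],[0,0,-41]]}}

```text
time: 15.68
tool_pos: [0.4965, -0.1464, 0.0406]
tool_rot: [-3.141, -0.001, 2.434]
contact_force: [-0.3, 0.4, -0.6]
opening: 0.0829
grip_force: 0.0
```

Request:
{"name": "arm_command", "arguments": {"fingers": [0,0.4,0.6,0.6,0.6,0.6,0.6,0.6], "travel": [[0,0,0],[0,0,0],[0,0,0],[0,0,0],[0,0,0],[0,0,0],[0,0,0],[0,0,0]], "dr": [[0,0,0],[0,0,0],[0,0,0],[0,0,0],[0,0,0],[0,0,0],[0,0,0],[0,0,0]], "squeeze": 14}}

```text
time: 16.35
tool_pos: [0.4962, -0.1471, 0.0408]
tool_rot: [-3.14, -0.0, 2.437]
contact_force: [-2.7, -3.8, 0.9]
opening: 0.0555
grip_force: 14.0
```

```bash
python3 go.py 0.4962,-.1464,0.041,2.475
```

```text
t 16.35 pos [ 0.4962 -0.1471  0.0408] rot [-3.1400e+00 -3.0000e-04  2.4369e+00] F [-2.69 -3.79  0.86] M [-0.619  0.368  0.054] op 0.0555 grip 14.0 q6 -1.3
[0.0004, 0.0005, -0.0002] [-0.09, -0.02, -2.18]
```

Request:
{"name": "arm_command", "arguments": {"fingers": [0.6,0.6,0.6,0.6,0.6], "travel": [[0,0,0],[0,0,0],[0,0,0],[0,0,0],[0,0,0]], "dr": [[0,0,1.5],[0,0,3],[0,0,4.5],[0,0,6],[0,0,7.5]]}}

```text
time: 16.77
tool_pos: [0.4963, -0.1469, 0.0408]
tool_rot: [-3.14, -0.0, 2.305]
contact_force: [-1.6, -3.1, 0.7]
opening: 0.0553
grip_force: 14.0
```

```bash
python3 go.py 0.4962,-.1464,0.041,2.475
```

```text
t 16.77 pos [ 0.4963 -0.1469  0.0408] rot [-3.1403e+00 -1.0000e-04  2.3048e+00] F [-1.63 -3.06  0.75] M [-0.471  0.218  0.065] op 0.0553 grip 14.0 q6 -1.168
[0.0004, 0.0002, -0.0002] [-0.07, -0.01, -9.75]
```

Request:
{"name": "arm_command", "arguments": {"fingers": [0.6,0.6,0.6,0.6,0.6], "travel": [[0,0,0],[0,0,0],[0,0,0],[0,0,0],[0,0,0]], "dr": [[0,0,1.5],[0,0,3],[0,0,4.5],[0,0,6],[0,0,7.5]]}}

```text
time: 17.18
tool_pos: [0.4965, -0.1468, 0.0408]
tool_rot: [-3.141, 0.0, 2.174]
contact_force: [-1.2, -0.5, 1.0]
opening: 0.0552
grip_force: 14.0
```

```bash
python3 go.py
```

```text
t 17.18 pos [ 0.4965 -0.1468  0.0408] rot [-3.1407e+00  2.0000e-04  2.1738e+00] F [-1.19 -0.48  0.96] M [-0.336  0.103  0.078] op 0.0552 grip 14.0 q6 -1.037
```

Request:
{"name": "arm_command", "arguments": {"fingers": [0.6,0.6,0.6,0.6,0.6], "travel": [[0,0,0],[0,0,0],[0,0,0],[0,0,0],[0,0,0]], "dr": [[0,0,1.5],[0,0,3],[0,0,4.5],[0,0,6],[0,0,7.5]]}}

```text
time: 17.6
tool_pos: [0.4967, -0.1466, 0.0408]
tool_rot: [-3.141, 0.0, 2.043]
contact_force: [-1.5, -0.9, -0.0]
opening: 0.0556
grip_force: 14.0
```

```bash
python3 go.py
```

```text
t 17.6 pos [ 0.4967 -0.1466  0.0408] rot [-3.1412e+00  5.0000e-04  2.0432e+00] F [-1.47 -0.94 -0.05] M [-0.19  -0.058  0.163] op 0.0556 grip 14.0 q6 -0.906
```

Request:
{"name": "arm_command", "arguments": {"fingers": [0.6,0.6,0.6,0.6,0.6], "travel": [[0,0,0],[0,0,0],[0,0,0],[0,0,0],[0,0,0]], "dr": [[0,0,1],[0,0,2],[0,0,3],[0,0,4],[0,0,5]]}}

```text
time: 18.02
tool_pos: [0.4969, -0.1466, 0.0408]
tool_rot: [-3.141, 0.001, 1.956]
contact_force: [-0.7, -2.3, 0.7]
opening: 0.0558
grip_force: 14.0
```

```bash
python3 go.py
```

```text
t 18.02 pos [ 0.4969 -0.1466  0.0408] rot [-3.1415e+00  6.0000e-04  1.9561e+00] F [-0.73 -2.35  0.68] M [-0.354  0.152  0.646] op 0.0558 grip 14.0 q6 -0.819
```

Request:
{"name": "arm_command", "arguments": {"fingers": [0.6,0.6,0.6], "travel": [[0,0,0],[0,0,0],[0,0,0]], "dr": [[0,0,0],[0,0,0],[0,0,0]]}}

```text
time: 18.27
tool_pos: [0.4969, -0.1465, 0.0408]
tool_rot: [-3.142, 0.0, 1.957]
contact_force: [-1.6, -2.3, 1.2]
opening: 0.0548
grip_force: 14.0
```

```bash
python3 go.py
```

```text
t 18.27 pos [ 0.4969 -0.1465  0.0408] rot [-3.1416e+00  3.0000e-04  1.9572e+00] F [-1.56 -2.31  1.22] M [-0.475  0.085  0.55 ] op 0.0548 grip 14.0 q6 -0.821
```

Request:
{"name": "arm_command", "arguments": {"fingers": [0.6,0.6,0.6,0.6,0.6], "travel": [[0,0,0],[0,0,0],[0,0,0],[0,0,0],[0,0,0]], "dr": [[0,0,0.3],[0,0,0.5],[0,0,0.5],[0,0,0.5],[0,0,0.5]], "squeeze": 18}}

```text
time: 18.68
tool_pos: [0.4969, -0.1465, 0.0408]
tool_rot: [3.142, 0.0, 1.948]
contact_force: [-2.4, -3.8, 2.4]
opening: 0.0554
grip_force: 18.0
```

```bash
python3 go.py
```

```text
t 18.68 pos [ 0.4969 -0.1465  0.0408] rot [3.1416e+00 3.0000e-04 1.9484e+00] F [-2.39 -3.82  2.44] M [-0.577  0.141  0.751] op 0.0554 grip 18.0 q6 -0.812
```

At about 0.7 N m it is hard home and tight. I'll release and lift away.

Request:
{"name": "arm_command", "arguments": {"fingers": [0.3,0,-0.5,-1,-1,-1,-1,-1], "travel": [[0,0,0],[0,0,0],[0,0,0],[0,0,0],[0,0,0],[0,0,0],[0,0,0],[0,0,-0.01]], "dr": [[0,0,0],[0,0,0],[0,0,0],[0,0,0],[0,0,0],[0,0,0],[0,0,0],[0,0,0]]}}

```text
time: 19.35
tool_pos: [0.4957, -0.1457, 0.0495]
tool_rot: [-3.139, -0.003, 1.948]
contact_force: [0.0, -0.3, -0.7]
opening: 0.0893
grip_force: 0.0
```

Request:
{"name": "arm_command", "arguments": {"fingers": [-1,-1,-1,-1,-1,-1,-1,-1], "travel": [[0,0,-0.03],[0,0,-0.06],[0,0,-0.1],[0,0,-0.14],[0,0,-0.17],[-0.03,0,-0.18],[-0.07,0,-0.18],[-0.11,0,-0.18]], "dr": [[0,0,0],[0,0,0],[0,0,0],[0,0,0],[0,0,0],[0,0,0],[0,0,0],[0,0,0]]}}

```text
time: 20.02
tool_pos: [0.5382, -0.2492, 0.2337]
tool_rot: [3.139, 0.003, 1.95]
contact_force: [0.4, 0.2, -0.2]
opening: 0.0916
grip_force: 0.0
```

Request:
{"name": "arm_command", "arguments": {"fingers": [-1,-1,-1,-1,-1,-1,-1,-1], "travel": [[-0.04,0,0],[-0.08,0,0],[-0.12,0,0],[-0.16,0,0],[-0.18,0,0],[-0.18,0,0],[-0.18,0,0],[-0.18,0,0]], "dr": [[0,0,0],[0,0,0],[0,0,0],[0,0,0],[0,0,0],[0,0,0],[0,0,0],[0,0,0]]}}

```text
time: 20.68
tool_pos: [0.6036, -0.415, 0.231]
tool_rot: [3.142, -0.001, 1.949]
contact_force: [-0.4, 0.1, -0.1]
opening: 0.0918
grip_force: 0.0
```

```bash
python3 go.py; python3 - <<'E'
from cell import *
import cv2,numpy as np
for n,r in(("top",(200,260,290,385)),("scene",(190,260,300,395))):
    c=read_camera(n); globals()[n]=cv2.resize(c["color"][r[0]:r[1],r[2]:r[3]],(400,int(400*(r[1]-r[0])/(r[3]-r[2]))),interpolation=2)
cv2.imwrite("pics/c4.png",np.vstack([top,scene]))
E
```

```text
t 20.68 pos [ 0.6036 -0.415   0.231 ] rot [ 3.1416e+00 -7.0000e-04  1.9485e+00] F [-0.41  0.13 -0.06] M [-0.06  -0.141  0.031] op 0.0918 grip 0.0 q6 -1.085
```

View pics/c4.png

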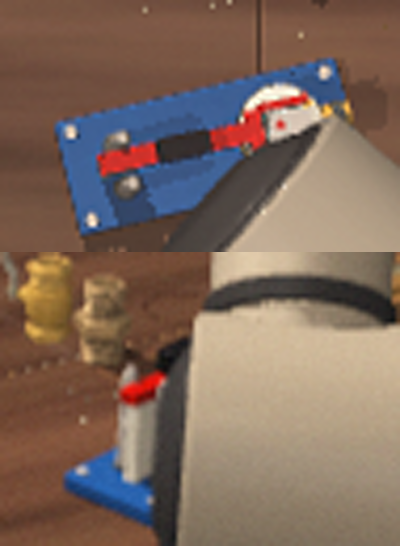

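The key is seated with its handle leaning on one post, and the arm is clear. Handing in.

```bash
python3 -c "
from cell import *
print(hand_in())"
```

```text
the job is handed in; nothing more can be done
None
```

I seated the key fully down on the barrel's flats with its handle between the posts, tightened the lock ring hard home to about 0.7 N m at the wrist sensor, and handed in the job with the arm clear; the hand-in gave no pass or fail result.

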